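# Wedge the rocking slide warmer steady

### The job

The slide warmer on the bench rocks because its front right screw foot is wound up and hangs clear of the bench. With the fingertips only, push the wooden wedge along the bench, thin end first, squarely under that foot until it is snug, without shoving the warmer from its place; pick nothing up and leave the other things alone. Then test it: press down with the fingertips, at about 10 N, on the warmer's top above that foot; if it still rocks, push the wedge in further and press again. Finish while still pressing there, with the warmer steady and level.

Things in the scene. Friction and masses are not known exactly. Their poses are not given: they have to be found in the camera images.
- warmer: slide warmer: flat white box with aluminium top plate, 130 (x) x 200 (y) x 62 mm high, about 2.5 kg, loose, on four 22 mm round feet at x = +-50, y = +-82 mm; its case starts 20 mm above the bench. Origin on the bench under its centre; x to its back (its front, with a black knob, looks to -x), y to its left, z up. It stands level on three feet; sliding it takes 10 N or more
- foot_mark (a point): centre in plan of the front right foot, at bench height, axes as the warmer's. This stiff screw foot is wound up 5 to 9 mm, differently each time, leaving that gap below it. Some 3 to 6 N down on this corner tips the warmer until the foot meets the bench; let go, it rocks back
- press_corner (a point): point on the flat aluminium top plate straight above the wound-up foot, 62 mm above the bench: press here
- wedge: plain hardwood wedge, 70 mm long (x), 44 wide (y), about 60 g, loose on the bench in front of the wound-up foot; tapers from 15 mm thick at the tail (x = -35) to 2 mm at the tip (x = +35, towards the warmer). Origin: centre of its flat underside. It slides at under 1 N; the push rises to several N once tight under the foot, and pushing on lifts the corner
- wedge_tip (a point): middle of the wedge's thin end, on its underside; x points ahead along the wedge
- wedge_tail (a point): middle of the upright end face at the wedge's thick end, 7.5 mm above its underside: push here
- mould: small steel base mould, 31 x 43 x 12 mm, lying to the right; bystander, leave alone
- forceps: steel forceps, 15 x 127 x 9 mm, lying to the left; bystander, leave alone
- label_roll: white roll of labels, 62 mm diameter, 26 mm high, to the left of the warmer; bystander, leave alone
Things that resemble listed ones, but are neither listed nor needed, are in the scene too. Of the things that look like the wedge, the largest one is meant.

How it is judged:
By the outcome, as a careful person would: the job done as asked, in the order asked, and still so for the second after the job is handed in, while the arm keeps its last pose, push and grip.
It also fails if it takes over 48 s, if anything falls off the work surface, if the arm or the gripper's body presses on something with over 40 N, if the wrist force passes 120 N, or if a joint passes its speed limit or range.

### The arm

A 6-joint arm with a two-finger parallel gripper is mounted at the origin on a cart in front of the work surface, level with it; the furniture and walls round the work are solid. World frame = base frame: x ahead of the robot, y to its left, z up, the work surface at z = 0. Lengths are in m, angles in rad, forces in N, time in s.
With the tool pointing down it reaches from about 0.3 to 0.775 m from the base axis. Payload 14.6 kg.
Tool frame: the origin (TCP) lies midway between the tips of the shut fingers; the grasp point (between the pads) lies 19 mm behind it; z points along the fingers, y is the direction in which the jaws open and shut (so a half turn about z gives the same grasp; the last joint's range is limited). The gripper opens to 94 mm and grips with 3 to 60 N. Pads are 16 mm wide; open, the fingers measure 119 mm over their backs; the gripper's body (75 mm by 177 mm) begins 78 mm behind the grasp point.
Start: joints at [1.1, 0.3, 1.521, -0, 1.321, -0.067], TCP at [0.216, 0.506, 0.205] pointing down, gripper open.
Joint ranges: [-3.03, 3.03], [-0.79, 2.21], [0.23, 2.52], [-1.04, 4.18], [0, 3.07], [-2.55, 2.55]. Speed limits (rad/s): [2.22, 2.22, 2.57, 3.14, 3.14, 3.14].

### API

Orientations are given as a 3x3 rotation matrix whose columns are the frame's x, y, z axes.
In Python, from station import arm gives the robot as it stands.
- The arm moves only by the tool carry_out, never from a script. Its argument "plan" is a list of rows, each an object of numbers: "tx", "ty", "tz": the shift along the tool's x, y, z in mm; "rx", "ry", "rz": the turn, a rotation vector about the tool's x, y, z in rad. In form: [{"tx": .., "ty": .., "tz": .., "rx": .., "ry": .., "rz": ..}, ...]. A call has 1 to 5 rows; each row shifts and turns the commanded pose from where the row before left it, along the tool's axes as they then stand; what a row does not reach is not made up. A row lasts 1/8 s, in which the tool goes at most 62.5 mm and 10.7 degrees, less where a joint would pass 70% of its speed; a pose out of reach is approached as far as the arm can. A call is refused whole if a number of a shift passes 62.5 or a number of a turn 0.188, either way. A call with a gripper value outside its range is refused whole. "gripper" is the gripper command: -1 is fully open, 1 is shut, values between are in proportion, set as the call begins (left out, the last holds). The fingers move at their own pace and stop on an object; the grip force is fixed at half the most. Time passes only in rows, so rows that do not move let the fingers close. It gives the time, the measured TCP pose, the force and the opening at its end, in the units of the state.
- arm.sense(): the state, without advancing time (a new reading comes with each control period).
- arm.camera(name): name is "scene" or "top" or "wrist"; returns a dict with "frame" (480x640x3 uint8, red, green, blue), "range_z" (480x640 float32, m along the optical axis (not along the pixel's ray), 0 where there is no reading), "intrinsics" (3x3 intrinsics, pixels), "R" (3x3) and "t" (3): a world point X has camera coordinates R X + t. Camera axes: x right, y down, z forward; pixel columns grow to the right and rows downward; lengths in m; the calibration is good to about 2 mm. A picture is of the moment at which its call begins.
- arm.finish_job(): hands the job in, once; it reports no verdict.
The state is a dict: "time": time; "joint_positions": joint angles; "dq": joint speeds; "joint_efforts": joint torques, N m; "position": TCP position; "eef_rot": TCP orientation; "wrist_force": force on the tool from outside, world axes, zero at the start; "torque": the same for the moment, N m; "gripper_width": opening from 0.0 (shut) to 1.0 (fully open).
Only numpy, scipy, OpenCV 4.12 (cv2) and the standard library are available. Lean on these libraries where they do the work, as an engineer would, in place of code of your own. Each camera call takes 0.05 s, during which the arm holds its last target. There are 200 camera calls.

## Working session

There is one attempt and no reset: what is moved stays moved. The work goes in short steps, Python scripts to look and compute and a tool call to move; the robot and the scene stay as the last step left them, time stands still between calls to the robot, and variables do not carry over. Pictures are saved under pics/ and viewed, about 8 in all and at most 12, crops included, and the job is handed in when it is done.

Besides the shell and the picture viewer there is one more tool, called in YAML: its name, and indented under it one key for each argument. carry_out: Moves the arm, as the interface text tells. Its arguments: {"type":"object","properties":{"plan":{"type":"array"},"gripper":{"type":"number"}},"required":["plan"]}

```bash
ls; mkdir -p pics
cat > h.py <<'E'
import numpy as np, cv2
from station import arm
def cam(n):
    c=arm.camera(n); np.savez(f'{n}.npz',**c); return c
def load(n): return dict(np.load(f'{n}.npz'))
def ray(c,u,v):
    d=np.linalg.inv(c['intrinsics'])@np.array([u,v,1.]); return -c['R'].T@c['t'], c['R'].T@d
def onz(c,u,v,z):
    o,d=ray(c,u,v); return o+d*(z-o[2])/d[2]
def deep(c,u,v):
    o,d=ray(c,u,v); return o+d*c['range_z'][int(v),int(u)]
def cloud(c):
    K=c['intrinsics'];z=c['range_z'];v,u=np.mgrid[:480,:640]
    P=np.stack([(u-K[0,2])/K[0,0]*z,(v-K[1,2])/K[1,1]*z,z],-1)
    return (P-c['t'])@c['R']
def save(n,im): cv2.imwrite(f'pics/{n}.png',im[...,::-1])
E
python3 - <<'E'
from h import *
a=cam('scene');b=cam('top')
save('both',np.hstack([cv2.resize(a['frame'],(400,300)),cv2.resize(b['frame'],(400,300))]))
save('top',b['frame'])
s=arm.sense();print(s['time'],s['position'],s['eef_rot'],s['wrist_force'])
print(-b['R'].T@b['t'],b['R'])
E
```

```text
pics
0.1 [0.21598816 0.50555344 0.20493025] [[-9.19571024e-01  3.92923510e-01 -4.97205633e-04]
 [ 3.92923815e-01  9.19570543e-01 -9.44164251e-04]
 [ 8.62313226e-05 -1.06359002e-03 -9.99999431e-01]] [ 0.41457412 -0.0838052   0.22296885]
[0.39996392 0.24565656 1.22740173] [[-0.02693742 -0.99962279 -0.00535227]
 [-0.99222483  0.02738811 -0.12140748]
 [ 0.12150827  0.00204025 -0.99258832]]
```

View pics/top.png

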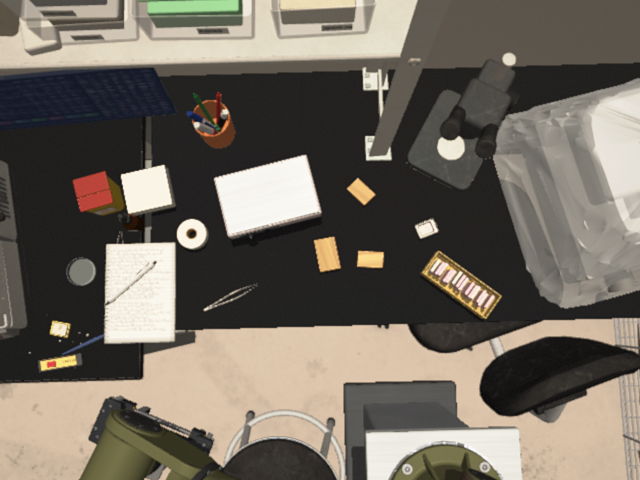

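View pics/both.png

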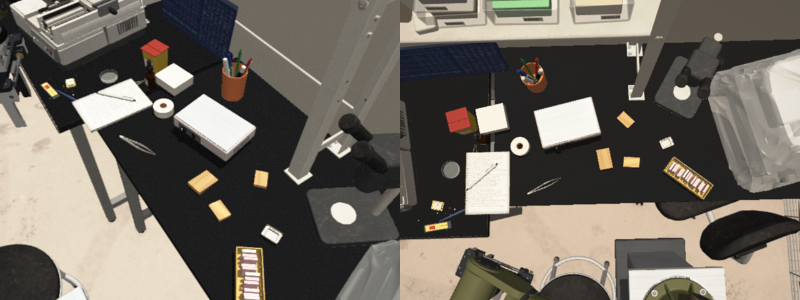

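Top view: the warmer is at (268,195) with its knob at (253,237), so its front faces the robot. Three things look like the wedge: (327,254), (370,259) and (361,191). The one at (327,254) looks largest and lies in front of the front right corner. I'll measure all three and check a close crop.

Run:
```python
from h import *
b=load('top');P=cloud(b);f=b['frame']
hsv=cv2.cvtColor(f,cv2.COLOR_RGB2HSV)
m=cv2.inRange(hsv,(8,60,90),(25,255,255));m[:, :300]=0;m[:,400:]=0;m[290:]=0;m[:170]=0
cs,_=cv2.findContours(m,cv2.RETR_EXTERNAL,cv2.CHAIN_APPROX_NONE)
for c in cs:
    if cv2.contourArea(c)<60: continue
    w=np.array([onz(b,u,v,.007)[:2] for u,v in c[:,0]]).astype(np.float32)
    r=cv2.minAreaRect(w*1000); mm=np.zeros_like(m);cv2.drawContours(mm,[c],-1,1,-1)
    pts=P[mm>0]; 
    print('wood',c[:,0].mean(0),r); print(cv2.boxPoints(r).round(1).tolist())
    A=np.c_[pts[:,:2],np.ones(len(pts))];k=np.linalg.lstsq(A,pts[:,2],rcond=None)[0];print(' zslope',k,pts[:,2].min(),pts[:,2].max())
reg=(P[...,2]>.05)&(P[...,2]<.072);mm=reg.astype(np.uint8)
mm[:, :205]=0;mm[:,330:]=0;mm[:145]=0;mm[250:]=0
cs,_=cv2.findContours(mm,cv2.RETR_EXTERNAL,cv2.CHAIN_APPROX_NONE);c=max(cs,key=cv2.contourArea)
w=np.array([onz(b,u,v,.062)[:2] for u,v in c[:,0]]).astype(np.float32);r=cv2.minAreaRect(w*1000);print('warmer',r,cv2.boxPoints(r).round(1).tolist(),np.median(P[mm>0][:,2]))
bench=P[270:290,300:340,2];print('bench z',np.median(bench))
a=load('scene')
save('crop',np.hstack([cv2.resize(f[150:300,210:410],(400,300)),cv2.resize(a['frame'][220:370,270:470],(400,300))]))
```

```text
wood [370.     258.9625] ((511.5548400878906, 135.5733642578125), (56.33822250366211, 35.77273941040039), 84.82196807861328)
[[491.20001220703125, 109.0999984741211], [526.7999877929688, 105.9000015258789], [531.9000244140625, 162.0], [496.29998779296875, 165.1999969482422]]
 zslope [-3.51492783  1.37862191  1.62056955] -0.00473491875242674 1.2274017279831535
wood [326.94117647 253.92156863] ((525.2389526367188, 227.3543701171875), (70.8749771118164, 45.900245666503906), 9.719986915588379)
[[486.3999938964844, 244.0], [494.20001220703125, 198.8000030517578], [564.0, 210.6999969482422], [556.2999877929688, 256.0]]
 zslope [-1.86480165  0.93643993  0.77932507] -0.005326919698554819 1.2274017279831535
wood [360.58333333 191.03333333] ((659.62353515625, 150.07293701171875), (55.36466979980469, 35.77727508544922), 42.68486404418945)
[[627.0999755859375, 144.5], [651.4000244140625, 118.19999694824219], [692.0999755859375, 155.6999969482422], [667.7999877929688, 182.0]]
 zslope [-3.12900774  1.94550318  1.78111509] -0.005219098741834694 1.2274017279831535
warmer ((644.2108154296875, 348.8212585449219), (132.0817413330078, 198.54312133789062), 13.007393836975098) [[557.5, 430.70001220703125], [602.2000122070312, 237.1999969482422], [730.9000244140625, 267.0], [686.2000122070312, 460.3999938964844]] 0.0615637264818937
bench z -0.00024388173904020977
```

View pics/crop.png

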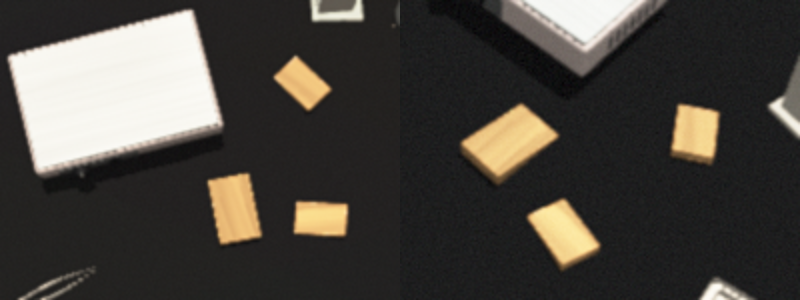

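The crops agree with the sizes. The wood at (327,254) measures 71 x 46 mm, while the other two are 56 x 36 mm, so it is the wedge. Its thick end faces the robot. In the warmer's frame, with the foot as origin, the wedge centre is at (-93, -10) mm and its yaw is -3.3°. I'll nudge it from its right side first, then push its tail.

carry_out:
  plan:
    - {"rz":-0.158}
    - {"rz":-0.158}
    - {"rz":-0.158}
    - {"rz":-0.158}
    - {}
  gripper: 1

```text
$.plan[0]: bad value
```

carry_out:
  plan:
    - {"tx":-23,"ty":-38}
    - {"tx":-23,"ty":-38}
    - {"tx":-23,"ty":-38}
    - {"tx":-23,"ty":-38}
    - {"tx":-23,"ty":-38}

```text
$.plan[0]: bad value
```

carry_out:
  plan:
    - {"tx":-23,"ty":-38}
    - {"tx":-23,"ty":-38}
    - {"tx":-23,"ty":-38}
    - {"tx":-23,"ty":-38}
    - {"tx":-23,"ty":-38}

```text
$.plan[0]: bad value
```

```bash
cat >> h.py <<'E'
F=np.array([613.9,257.7]); YAW=np.deg2rad(13.0)
EX=np.array([np.cos(YAW),np.sin(YAW)]);EY=np.array([-EX[1],EX[0]])
def wf(p): d=np.asarray(p)[:2]*1000-F; return np.array([d@EX,d@EY])
def rep():
    s=arm.sense();R=s['eef_rot'];f=s['wrist_force']
    print('t',s['time'],'tcp in foot frame',wf(s['position']).round(1),'z',(s['position'][2]*1000).round(1),'yaw of y',np.rad2deg(np.arctan2(R[1,1],R[0,1])).round(2),'tilt',R[:2,2].round(4),'F',(f[:2]@EX).round(2),(f[:2]@EY).round(2),f[2].round(2),'w',s['gripper_width'])
E
python3 - <<'E'
from h import *
rep()
b=cam('wrist');save('wrist1',b['frame'])
E
```

```text
t 0.1 tcp in foot frame [-332.  331.] z 204.9 yaw of y 66.86 tilt [-0.0005 -0.0009] F 0.39 -0.17 0.22 w 0.9995488818287507
```

View pics/wrist1.png

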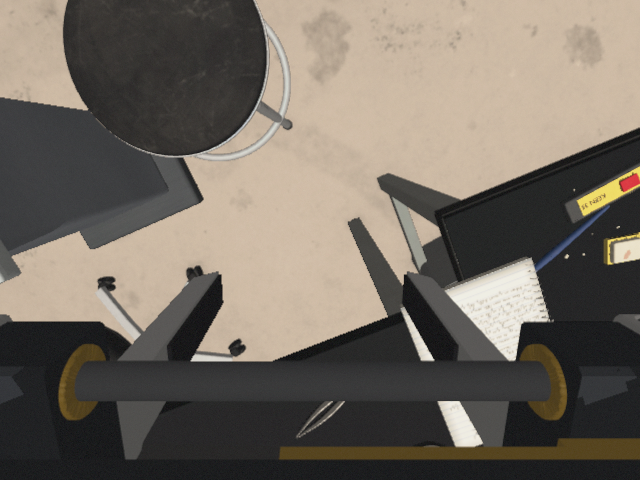

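The moves were refused because every row needs all six numbers, so nothing moved. The wrist view shows only the start pose, with the fingers at (200,320) and (430,320). I'll send the moves again in full.

carry_out:
  plan:
    - {"tx":0,"ty":0,"tz":0,"rx":0,"ry":0,"rz":-0.158}
    - {"tx":0,"ty":0,"tz":0,"rx":0,"ry":0,"rz":-0.158}
    - {"tx":0,"ty":0,"tz":0,"rx":0,"ry":0,"rz":-0.158}
    - {"tx":0,"ty":0,"tz":0,"rx":0,"ry":0,"rz":-0.158}
    - {"tx":0,"ty":0,"tz":0,"rx":0,"ry":0,"rz":0}
  gripper: 1

```text
time: 0.78
position: [0.2161, 0.5057, 0.2052]
eef_rot: [[-0.974, -0.225, -0.0], [-0.225, 0.974, -0.0], [0.0, -0.0, -1.0]]
wrist_force: [0.2, -0.0, 0.2]
gripper_width: 0.504
```

carry_out:
  plan:
    - {"tx":-23,"ty":-38,"tz":0,"rx":0,"ry":0,"rz":0}
    - {"tx":-23,"ty":-38,"tz":0,"rx":0,"ry":0,"rz":0}
    - {"tx":-23,"ty":-38,"tz":0,"rx":0,"ry":0,"rz":0}
    - {"tx":-23,"ty":-38,"tz":0,"rx":0,"ry":0,"rz":0}
    - {"tx":-23,"ty":-38,"tz":0,"rx":0,"ry":0,"rz":0}

```text
time: 1.4
position: [0.3719, 0.3456, 0.2055]
eef_rot: [[-0.975, -0.222, 0.0], [-0.222, 0.975, 0.0], [-0.0, 0.0, -1.0]]
wrist_force: [-0.5, 1.1, 0.4]
gripper_width: 0.009
```

carry_out:
  plan:
    - {"tx":-23,"ty":-38,"tz":0,"rx":0,"ry":0,"rz":0}
    - {"tx":-23,"ty":-38,"tz":0,"rx":0,"ry":0,"rz":0}
    - {"tx":-23,"ty":-38,"tz":0,"rx":0,"ry":0,"rz":0}
    - {"tx":-23,"ty":-38,"tz":0,"rx":0,"ry":0,"rz":0}
    - {"tx":-23,"ty":-38,"tz":0,"rx":0,"ry":0,"rz":0}

```text
time: 2.02
position: [0.527, 0.1865, 0.2054]
eef_rot: [[-0.975, -0.222, -0.0], [-0.222, 0.975, 0.0], [0.0, 0.0, -1.0]]
wrist_force: [0.0, 0.0, -1.0]
gripper_width: 0.003
```

Run:
```python
from h import *
rep()
b=cam('wrist');save('wrist2',b['frame'])
print(-b['R'].T@b['t'])
```

```text
t 2.025 tcp in foot frame [-100.7  -49.9] z 205.4 yaw of y 102.82 tilt [-0.0001  0.    ] F 0.01 0.01 -1.04 w 0.002837142715229029
[0.45803967 0.16999058 0.38429573]
```

View pics/wrist2.png

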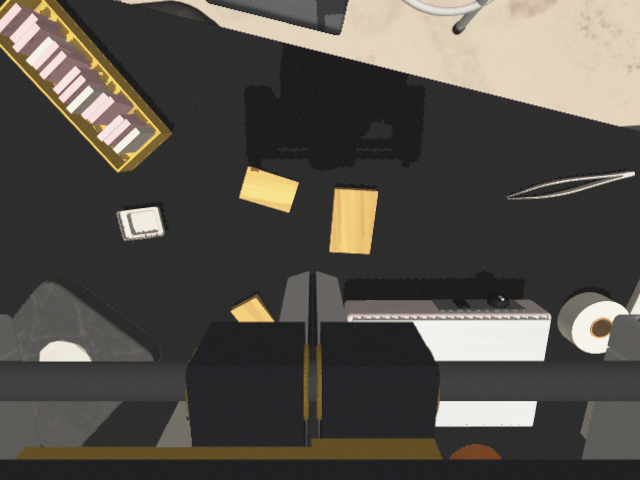

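The wrist view shows the wedge at (354,221), its tip towards the warmer, the small decoys at (269,189) and (253,310), and the warmer's front top edge at about (345–550, 317). I'll measure from this closer view.

```bash
cat >> h.py <<'E'
def wedge(c,near=None):
    hsv=cv2.cvtColor(c['frame'],cv2.COLOR_RGB2HSV)
    m=cv2.inRange(hsv,(8,60,90),(25,255,255))
    cs,_=cv2.findContours(m,cv2.RETR_EXTERNAL,cv2.CHAIN_APPROX_NONE)
    for k in cs:
        if cv2.contourArea(k)<100: continue
        w=np.array([wf(onz(c,u,v,.007)) for u,v in k[:,0]],np.float32)
        r=cv2.minAreaRect(w)
        if max(r[1])<64 or max(r[1])>76 or min(r[1])<35: continue
        q=cv2.approxPolyDP(k,8,True)[:,0]
        print('wedge rect foot frame',np.round(r[0],1),np.round(r[1],1),round(r[2],2),'quad px',q.tolist())
        for u,v in q:
            zs=[wf(onz(c,u,v,z)).round(1).tolist() for z in (.002,.015)]
            print('   z2/z15',zs)
E
python3 - <<'E'
from h import *
c=load('wrist');wedge(c);print('top');wedge(load('top'))
P=cloud(c);m=((P[...,2]>.055)&(P[...,2]<.069)).astype(np.uint8);m[:,:330]=0;m[345:]=0
u0=[];
for u in range(360,545,10):
    v=np.where(m[:,u])[0]
    if len(v): u0.append((u,v.min()))
w=np.array([wf(onz(c,u,v,.062)) for u,v in u0]);k=np.polyfit(w[:,1],w[:,0],1)
print('front edge pts',w[[0,-1]].round(1),'angle deg vs 13:',-np.rad2deg(np.arctan(k[0])))
vs=[np.where(m[v,330:])[0].min()+330 for v in range(320,344,4) if m[v].any()];print(vs,[wf(onz(c,u,v,.062)).round(1).tolist() for u,v in zip(vs,range(320,344,4))])
E
```

```text
wedge rect foot frame [-93.8  -8.6] [45.4 69.7] 85.88 quad px [[335, 188], [329, 251], [368, 254], [377, 191]]
   z2/z15 [[-128.1, -27.2], [-129.6, -28.0]]
   z2/z15 [[-60.2, -32.8], [-64.0, -33.4]]
   z2/z15 [[-56.7, 9.5], [-60.6, 7.5]]
   z2/z15 [[-124.9, 16.5], [-126.5, 14.2]]
top
wedge rect foot frame [-93.2  -9.6] [45.9 70.9] 86.72 quad px [[333, 236], [314, 240], [320, 271], [340, 268]]
   z2/z15 [[-58.8, -32.3], [-60.4, -31.6]]
   z2/z15 [[-56.9, 9.5], [-58.5, 9.8]]
   z2/z15 [[-124.9, 13.9], [-125.8, 14.1]]
   z2/z15 [[-129.5, -29.2], [-130.3, -28.6]]
front edge pts [[-13.9  -5.4]
 [-14.5 166.3]] angle deg vs 13: 0.01981178098578483
[np.int64(348), np.int64(415), np.int64(417), np.int64(420), np.int64(422), np.int64(425)] [[-8.8, -16.8], [-4.4, 47.7], [-0.1, 50.0], [4.1, 53.1], [8.4, 55.4], [12.8, 58.6]]
```

carry_out:
  plan:
    - {"tx":-3,"ty":-6,"tz":0,"rx":0,"ry":0,"rz":0}
    - {"tx":0,"ty":0,"tz":60,"rx":0,"ry":0,"rz":0}
    - {"tx":0,"ty":0,"tz":60,"rx":0,"ry":0,"rz":0}
    - {"tx":0,"ty":0,"tz":50,"rx":0,"ry":0,"rz":0}
    - {"tx":0,"ty":0,"tz":20,"rx":0,"ry":0,"rz":0}

```text
time: 2.7
position: [0.5284, 0.1829, 0.0126]
eef_rot: [[-0.974, -0.225, -0.004], [-0.225, 0.974, -0.001], [0.004, -0.0, -1.0]]
wrist_force: [0.9, -0.3, -0.0]
gripper_width: 0.003
```

carry_out:
  plan:
    - {"tx":0,"ty":0,"tz":5,"rx":0,"ry":0,"rz":0}
    - {"tx":0,"ty":0,"tz":4,"rx":0,"ry":0,"rz":0}
    - {"tx":0,"ty":4,"tz":0,"rx":0,"ry":0,"rz":0}
    - {"tx":0,"ty":4,"tz":0,"rx":0,"ry":0,"rz":0}
    - {"tx":0,"ty":2,"tz":0,"rx":0,"ry":0,"rz":0}

```text
time: 3.32
position: [0.5282, 0.1927, 0.0069]
eef_rot: [[-0.974, -0.226, 0.001], [-0.226, 0.974, 0.0], [-0.001, 0.0, -1.0]]
wrist_force: [0.5, -0.3, -0.1]
gripper_width: 0.004
```

```bash
python3 -c "
from h import *
rep()"
```

```text
t 3.325 tcp in foot frame [-98.1 -44.1] z 6.9 yaw of y 103.09 tilt [0.0007 0.0002] F 0.47 -0.38 -0.1 w 0.004414401255379444
```

carry_out:
  plan:
    - {"tx":0,"ty":2,"tz":0,"rx":0,"ry":0,"rz":0}
    - {"tx":0,"ty":2,"tz":0,"rx":0,"ry":0,"rz":0}
    - {"tx":0,"ty":2,"tz":0,"rx":0,"ry":0,"rz":0}
    - {"tx":0,"ty":1,"tz":0,"rx":0,"ry":0,"rz":0}
    - {"tx":0,"ty":0,"tz":0,"rx":0,"ry":0,"rz":0}

```text
time: 3.95
position: [0.5265, 0.1991, 0.0064]
eef_rot: [[-0.974, -0.226, -0.0], [-0.226, 0.974, -0.0], [0.0, -0.0, -1.0]]
wrist_force: [-0.3, 0.6, -0.3]
gripper_width: 0.001
```

```bash
python3 -c "
from h import *
rep();wedge(cam('wrist'));wedge(cam('top'))"
```

```text
t 3.95 tcp in foot frame [-98.3 -37.5] z 6.4 yaw of y 103.08 tilt [-0.0001 -0.    ] F -0.17 0.69 -0.34 w 0.001126941387784131
wedge rect foot frame [603.  552.1] [38.5 71.4] 79.31 quad px [[2, 5], [0, 33], [14, 34], [17, 17]]
   z2/z15 [[644.3, 562.0], [635.2, 556.4]]
   z2/z15 [[579.2, 578.9], [570.8, 573.2]]
   z2/z15 [[568.8, 548.7], [560.5, 543.2]]
   z2/z15 [[607.1, 534.4], [598.4, 529.1]]
```

```bash
python3 -c "
from h import *
save('w3',np.hstack([load('wrist')['frame'][60:460,150:550],cv2.resize(load('top')['frame'][180:330,250:400],(400,400))]))"
```

```text
(no output)
```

View pics/w3.png

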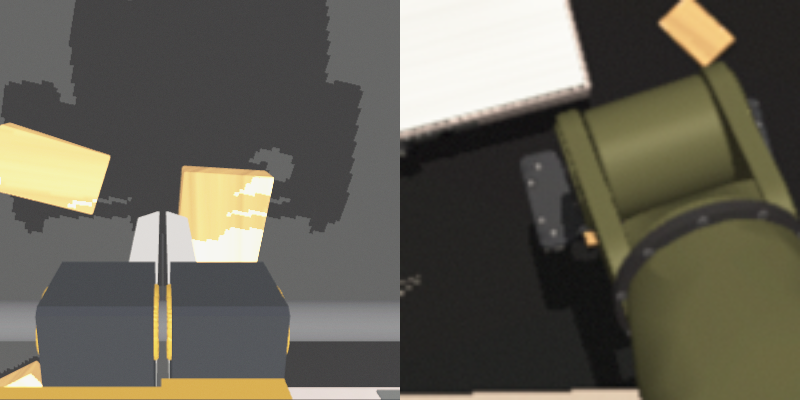

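The wrist crop shows the fingertips at (162,212) touching the wedge's right side. Its tail's top edge runs from about (181,167) to (274,172), i.e. full-frame px (331,227)–(424,232).

```bash
python3 -c "
from h import *
c=load('wrist')
a,b=[wf(onz(c,u,v,.015)) for u,v in((331,227),(424,232))]
d=b-a;print(a,b,np.hypot(*d),'yaw',np.rad2deg(np.arctan2(-d[0],d[1])),wf(deep(c,345,232)))
g=c['frame'].astype(int);r=g[...,0]
for v in (228,230,234,238): x=np.where((r[v,300:450]>190))[0]+300; print(v,x.min(),x.max(),wf(onz(c,x.min(),v,.015)),wf(onz(c,x.max(),v,.015)))
"
```

```text
[-131.44812958  -29.4697788 ] [-129.09103407   14.78203118] 44.314541470367395 yaw -3.0490078947737334 [-129.18246101  -22.83828302]
228 332 377 [-130.96352035  -28.98861003] [-131.0004582    -7.65140326]
230 332 409 [-129.99063026  -28.97397234] [-130.05404129    7.58541639]
234 332 419 [-128.03668012  -28.94457405] [-128.10880177   12.47772396]
238 332 423 [-126.07176023  -28.9150107 ] [-126.14770025   14.53307735]
```

```bash
python3 -c "
from h import *
c=load('wrist')
for u,v in((287,275),(337,275),(290,290),(340,290),(312,272)): print(u,v,wf(onz(c,u,v,.0065)),wf(deep(c,u,v)),deep(c,u,v)[2])
f=c['frame'];print(f[200:300:8,331:347].mean(-1).astype(int))
"
```

```text
287 275 [-104.23079699  -51.3139527 ] [-101.78121757  -51.8037022 ] -0.00024140366037350702
337 275 [-104.27742479  -25.57635512] [-105.8317672  -25.8814853] 0.010780724349360005
290 290 [-95.96622876 -49.88141021] [-106.58072471  -48.20630498] 0.03241556443060087
340 290 [-96.01406427 -23.86287994] [-96.83023067 -24.02411827] 0.008493993527909943
312 272 [-105.88608254  -38.4469653 ] [-103.29132456  -38.45205148] -0.0008276133476655678
[[ 70  68  69  69  68  68  66  68  69  67  68  69  67  68  69  67]
 [ 69  69  68  69  68  65  69  70  69  68  69  68  68  68  67  69]
 [ 68  72  69  69  67  67  67  67  70  69  67  69  68  69  67  69]
 [ 68  67  67  68  70  68  66  71  68  68  68  69  69  68  68  70]
 [117 159 166 190 197 200 197 193 191 186 189 190 189 190 193 196]
 [141 165 194 202 202 201 201 198 194 193 195 198 199 202 205 208]
 [166 183 201 203 203 202 200 199 196 194 194 196 199 202 205 208]
 [174 199 202 203 203 203 202 199 197 194 195 196 198 200 203 206]
 [196 201 203 204 203 202 202 200 198 195 194 196 199 200 202 207]
 [198 200 202 204 204 203 203 201 199 197 195 198 198 199 202 206]
 [220 220 220 220 220 220 217 203 200 198 196 197 198 199 202 205]
 [219 219 220 219 220 220 220 221 216 199 197 198 198 200 201 205]
 [220 220 220 220 221 220 220 220 220 218 207 198 198 200 202 205]]
```

The reading is ambiguous because the fingertips are bevelled. I'll back off, rise and measure again.

carry_out:
  plan:
    - {"tx":0,"ty":-8,"tz":0,"rx":0,"ry":0,"rz":0}
    - {"tx":0,"ty":0,"tz":-50,"rx":0,"ry":0,"rz":0}
    - {"tx":0,"ty":0,"tz":-60,"rx":0,"ry":0,"rz":0}
    - {"tx":0,"ty":0,"tz":-40,"rx":0,"ry":0,"rz":0}
    - {"tx":0,"ty":0,"tz":0,"rx":0,"ry":0,"rz":0}

```text
time: 4.68
position: [0.5297, 0.1911, 0.1596]
eef_rot: [[-0.974, -0.226, 0.005], [-0.226, 0.974, 0.002], [-0.006, 0.0, -1.0]]
wrist_force: [0.2, 0.0, -0.8]
gripper_width: 0.002
```

```bash
python3 -c "
from h import *
rep();wedge(cam('wrist'))"
```

```text
t 4.675 tcp in foot frame [-97.1 -45.9] z 159.6 yaw of y 103.06 tilt [0.0054 0.0015] F 0.16 0.01 -0.78 w 0.002388367042920419
wedge rect foot frame [-93.9  -8.4] [45.4 69.6] 85.78 quad px [[334, 188], [327, 260], [372, 263], [382, 193]]
   z2/z15 [[-128.8, -27.0], [-130.4, -27.8]]
   z2/z15 [[-60.0, -32.6], [-64.2, -33.2]]
   z2/z15 [[-57.0, 10.6], [-61.4, 8.4]]
   z2/z15 [[-124.3, 16.9], [-126.1, 14.4]]
```

The wedge has not moved, so the shut fingertips are narrower than I assumed, with a half width of about 6 mm or less. I'll go further.

carry_out:
  plan:
    - {"tx":1,"ty":5,"tz":60,"rx":0,"ry":0,"rz":0}
    - {"tx":0,"ty":0,"tz":60,"rx":0,"ry":0,"rz":0}
    - {"tx":0,"ty":0,"tz":30,"rx":0,"ry":0,"rz":0}
    - {"tx":0,"ty":0,"tz":4,"rx":0,"ry":0,"rz":0}
    - {"tx":0,"ty":3,"tz":0,"rx":0,"ry":0,"rz":0}

```text
time: 5.35
position: [0.5247, 0.1981, 0.0008]
eef_rot: [[-0.974, -0.226, -0.003], [-0.226, 0.974, -0.001], [0.003, -0.0, -1.0]]
wrist_force: [0.2, -0.5, -0.7]
gripper_width: 0.005
```

carry_out:
  plan:
    - {"tx":0,"ty":2,"tz":0,"rx":0,"ry":0,"rz":0}
    - {"tx":0,"ty":2,"tz":0,"rx":0,"ry":0,"rz":0}
    - {"tx":0,"ty":2,"tz":0,"rx":0,"ry":0,"rz":0}
    - {"tx":0,"ty":2,"tz":0,"rx":0,"ry":0,"rz":0}
    - {"tx":0,"ty":0,"tz":0,"rx":0,"ry":0,"rz":0}

```text
time: 5.98
position: [0.5237, 0.2068, 0.0025]
eef_rot: [[-0.974, -0.226, 0.0], [-0.226, 0.974, 0.0], [-0.0, 0.0, -1.0]]
wrist_force: [-0.5, -0.2, 0.6]
gripper_width: 0.003
```

```bash
python3 -c "
from h import *
rep()"
```

```text
t 5.975 tcp in foot frame [-99.3 -29.3] z 2.5 yaw of y 103.09 tilt [0.0001 0.0001] F -0.52 -0.08 0.56 w 0.0030386747837721243
```

carry_out:
  plan:
    - {"tx":0,"ty":-8,"tz":0,"rx":0,"ry":0,"rz":0}
    - {"tx":0,"ty":0,"tz":-50,"rx":0,"ry":0,"rz":0}
    - {"tx":0,"ty":0,"tz":-60,"rx":0,"ry":0,"rz":0}
    - {"tx":0,"ty":0,"tz":-40,"rx":0,"ry":0,"rz":0}
    - {"tx":0,"ty":0,"tz":0,"rx":0,"ry":0,"rz":0}

```text
time: 6.6
position: [0.5269, 0.1987, 0.1556]
eef_rot: [[-0.974, -0.226, 0.005], [-0.226, 0.974, 0.002], [-0.006, 0.0, -1.0]]
wrist_force: [-0.6, -0.0, -0.8]
gripper_width: 0.004
```

```bash
python3 -c "
from h import *
rep();wedge(cam('wrist'))"
```

```text
t 6.6 tcp in foot frame [-98.  -37.9] z 155.6 yaw of y 103.06 tilt [0.0054 0.0016] F -0.55 0.09 -0.8 w 0.003888543698953968
wedge rect foot frame [-92.4   1.4] [45.7 69.5] 81.05 quad px [[339, 190], [326, 262], [371, 268], [388, 199]]
   z2/z15 [[-128.5, -14.7], [-130.1, -15.6]]
   z2/z15 [[-60.3, -25.7], [-64.6, -26.2]]
   z2/z15 [[-54.3, 17.3], [-58.9, 15.1]]
   z2/z15 [[-120.4, 29.9], [-122.4, 27.2]]
```

The wedge moved 10 mm to the left and is now centred laterally, at y ≈ 0 to 1. Its yaw is about -9°. Pushing the tail with two spread fingertips will square it up.

carry_out:
  plan:
    - {"tx":54,"ty":20,"tz":0,"rx":0,"ry":0,"rz":0}
    - {"tx":0,"ty":19,"tz":55,"rx":0,"ry":0,"rz":0}
    - {"tx":0,"ty":0,"tz":55,"rx":0,"ry":0,"rz":0}
    - {"tx":0,"ty":0,"tz":30,"rx":0,"ry":0,"rz":0}
    - {"tx":0,"ty":0,"tz":7,"rx":0,"ry":0,"rz":0}
  gripper: 0.45

```text
time: 7.28
position: [0.4625, 0.2237, 0.0027]
eef_rot: [[-0.974, -0.226, -0.005], [-0.226, 0.974, -0.002], [0.005, -0.001, -1.0]]
wrist_force: [0.9, -0.2, -0.4]
gripper_width: 0.276
```

carry_out:
  plan:
    - {"tx":0,"ty":0,"tz":0,"rx":0,"ry":0,"rz":0}
    - {"tx":-6,"ty":0,"tz":0,"rx":0,"ry":0,"rz":0}
    - {"tx":-5,"ty":0,"tz":0,"rx":0,"ry":0,"rz":0}
    - {"tx":-5,"ty":0,"tz":0,"rx":0,"ry":0,"rz":0}
    - {"tx":0,"ty":0,"tz":0,"rx":0,"ry":0,"rz":0}

```text
time: 7.9
position: [0.4801, 0.2283, 0.0056]
eef_rot: [[-0.974, -0.226, 0.0], [-0.226, 0.974, 0.0], [-0.0, 0.0, -1.0]]
wrist_force: [-1.7, -0.2, -0.6]
gripper_width: 0.273
```

```bash
python3 -c "
from h import *
rep();c=cam('wrist');wedge(c);save('w4',c['frame'])"
```

```text
t 7.9 tcp in foot frame [-136.9    1.4] z 5.6 yaw of y 103.07 tilt [0.0005 0.0002] F -1.72 0.18 -0.57 w 0.2733962564305134
```

View pics/w4.png

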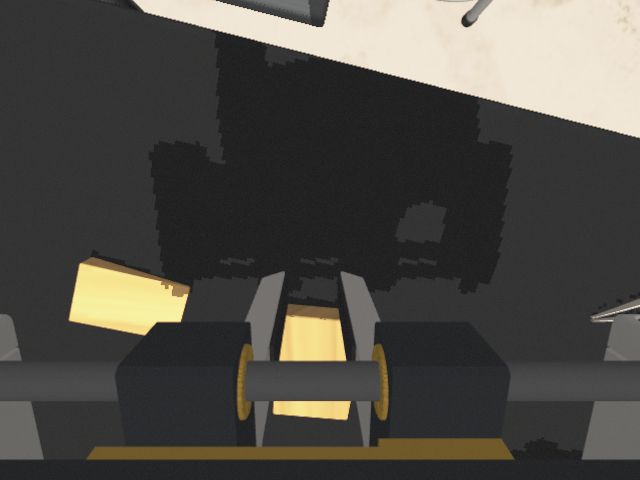

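The view shows both fingertips on the wedge's tail face, which spans (288,305)–(340,308), and the tail is nearly square. I'll push on.

carry_out:
  plan:
    - {"tx":-6,"ty":0,"tz":0,"rx":0,"ry":0,"rz":0}
    - {"tx":-6,"ty":0,"tz":0,"rx":0,"ry":0,"rz":0}
    - {"tx":-6,"ty":0,"tz":0,"rx":0,"ry":0,"rz":0}
    - {"tx":-6,"ty":0,"tz":0,"rx":0,"ry":0,"rz":0}
    - {"tx":-4,"ty":0,"tz":0,"rx":0,"ry":0,"rz":0}

```text
time: 8.57
position: [0.5074, 0.2346, 0.0054]
eef_rot: [[-0.974, -0.226, -0.0], [-0.226, 0.974, -0.0], [0.0, -0.0, -1.0]]
wrist_force: [-0.6, -0.0, 0.7]
gripper_width: 0.276
```

carry_out:
  plan:
    - {"tx":0,"ty":0,"tz":0,"rx":0,"ry":0,"rz":0}
    - {"tx":0,"ty":0,"tz":0,"rx":0,"ry":0,"rz":0}

```text
time: 8.82
position: [0.5069, 0.2345, 0.0054]
eef_rot: [[-0.974, -0.226, -0.0], [-0.226, 0.974, -0.0], [0.0, -0.0, -1.0]]
wrist_force: [-0.5, -0.1, -0.3]
gripper_width: 0.273
```

```bash
python3 -c "
from h import *
rep();a=cam('scene');b=cam('top');c=cam('wrist')
save('w5',np.hstack([cv2.resize(a['frame'][230:380,230:430],(400,300)),cv2.resize(b['frame'][170:290,250:410],(400,300))]))
save('w5',np.vstack([cv2.resize(cv2.imread('pics/w5.png')[...,::-1],(800,300)),cv2.resize(c['frame'][240:480,100:633],(800,300))[:300]]))"
```

```text
t 8.825 tcp in foot frame [-109.5    1.5] z 5.4 yaw of y 103.08 tilt [-0.0001 -0.    ] F -0.54 0.03 -0.3 w 0.273443423127303
```

View pics/w5.png

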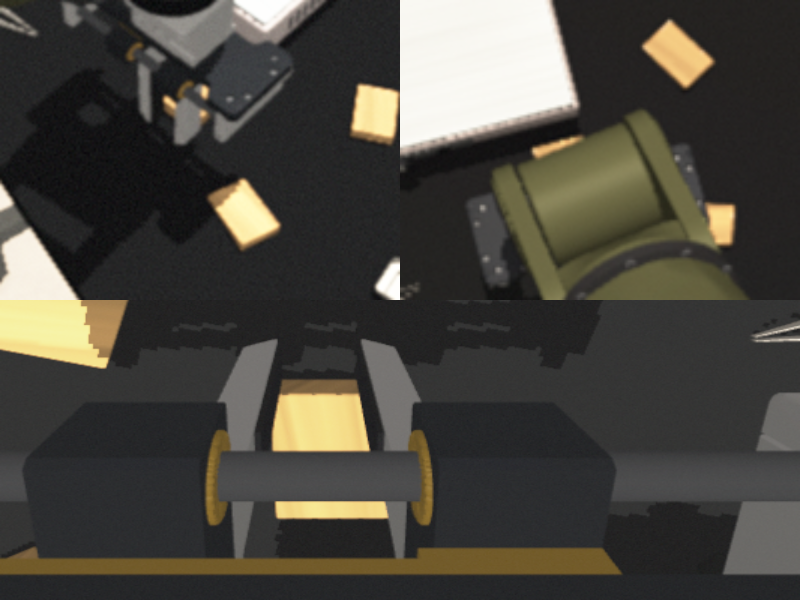

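The tail edge (280–358, 393) and the tip edge (275–388, 518) are both level in the view, so the wedge is square. I'll measure its lateral position from the tip corners.

```bash
python3 -c "
from h import *
c=load('wrist')
hsv=cv2.cvtColor(c['frame'],cv2.COLOR_RGB2HSV);m=cv2.inRange(hsv,(8,60,90),(25,255,255));m[:,:270]=0
for v in (402,406,410,412,414,416):
    x=np.where(m[v,:400])[0]
    if len(x): print(v,x.min(),x.max(),wf(onz(c,x.min(),v,.003)).round(1),wf(onz(c,x.max(),v,.003)).round(1))
f=c['frame'];fr=cv2.cvtColor(f,cv2.COLOR_RGB2GRAY)
print(fr[410,276:292],fr[410,350:366])
"
```

```text
402 283 387 [-37.2 -16. ] [-37.3  43.7]
406 283 387 [-34.5 -16.1] [-34.6  43.8]
410 283 387 [-31.8 -16.1] [-31.9  44. ]
412 283 387 [-30.4 -16.2] [-30.5  44.1]
414 284 386 [-29.  -15.6] [-29.2  43.6]
416 378 386 [-27.8  39. ] [-27.8  43.6]
[ 53  53  54  53  54  55  52 103 186 217 218 218 220 218 216 213] [215 217 217 218 218 218 218 205 124 105 107 107 104 106 107 104]
```

The wedge is square but sits about 4.4 mm left of the foot's axis. The tip is still some 18 mm short of the foot, so I'll nudge it right from its left side.

carry_out:
  plan:
    - {"tx":10,"ty":0,"tz":0,"rx":0,"ry":0,"rz":0}
    - {"tx":0,"ty":0,"tz":-40,"rx":0,"ry":0,"rz":0}
    - {"tx":-28,"ty":24,"tz":0,"rx":0,"ry":0,"rz":0}
    - {"tx":-27,"ty":25,"tz":0,"rx":0,"ry":0,"rz":0}
    - {"tx":0,"ty":0,"tz":0,"rx":0,"ry":0,"rz":0}
  gripper: 1

```text
time: 9.6
position: [0.5397, 0.2937, 0.0452]
eef_rot: [[-0.974, -0.228, 0.0], [-0.228, 0.974, 0.0], [-0.0, 0.0, -1.0]]
wrist_force: [-0.0, -1.0, 0.6]
gripper_width: 0.009
```

carry_out:
  plan:
    - {"tx":0,"ty":0,"tz":30,"rx":0,"ry":0,"rz":0}
    - {"tx":0,"ty":0,"tz":11,"rx":0,"ry":0,"rz":0}
    - {"tx":0,"ty":-5,"tz":0,"rx":0,"ry":0,"rz":0}
    - {"tx":0,"ty":-5,"tz":0,"rx":0,"ry":0,"rz":0}
    - {"tx":0,"ty":-3,"tz":0,"rx":0,"ry":0,"rz":0}

```text
time: 10.22
position: [0.5432, 0.2794, 0.0053]
eef_rot: [[-0.974, -0.226, 0.001], [-0.226, 0.974, 0.0], [-0.001, 0.0, -1.0]]
wrist_force: [0.3, 0.1, -0.2]
gripper_width: 0.003
```

carry_out:
  plan:
    - {"tx":0,"ty":-2,"tz":0,"rx":0,"ry":0,"rz":0}
    - {"tx":0,"ty":-2,"tz":0,"rx":0,"ry":0,"rz":0}
    - {"tx":0,"ty":-1,"tz":0,"rx":0,"ry":0,"rz":0}
    - {"tx":0,"ty":0,"tz":0,"rx":0,"ry":0,"rz":0}

```text
time: 10.72
position: [0.544, 0.2751, 0.0047]
eef_rot: [[-0.974, -0.226, 0.0], [-0.226, 0.974, 0.0], [-0.0, 0.0, -1.0]]
wrist_force: [-0.5, 0.9, 3.8]
gripper_width: 0.005
```

```bash
python3 -c "
from h import *
rep()"
```

```text
t 10.725 tcp in foot frame [-64.2  32.6] z 4.7 yaw of y 103.08 tilt [0.0004 0.0002] F -0.28 1.04 3.84 w 0.005142369303298586
```

carry_out:
  plan:
    - {"tx":0,"ty":8,"tz":0,"rx":0,"ry":0,"rz":0}
    - {"tx":0,"ty":0,"tz":-50,"rx":0,"ry":0,"rz":0}
    - {"tx":20,"ty":0,"tz":-55,"rx":0,"ry":0,"rz":0}
    - {"tx":20,"ty":0,"tz":-45,"rx":0,"ry":0,"rz":0}
    - {"tx":0,"ty":0,"tz":0,"rx":0,"ry":0,"rz":0}

```text
time: 11.35
position: [0.5034, 0.2745, 0.158]
eef_rot: [[-0.974, -0.227, 0.005], [-0.227, 0.974, 0.002], [-0.006, 0.001, -1.0]]
wrist_force: [0.6, 0.5, 0.0]
gripper_width: 0.003
```

```bash
python3 -c "
from h import *
rep();c=cam('wrist');wedge(c)"
```

```text
t 11.35 tcp in foot frame [-103.9   41.3] z 158.0 yaw of y 103.12 tilt [0.0052 0.0023] F 0.67 0.37 0.01 w 0.003350396752557788
wedge rect foot frame [-63.8   1.8] [69.5 45.7] 1.55 quad px [[293, 229], [245, 233], [252, 299], [283, 298], [295, 275]]
   z2/z15 [[-97.7, 22.6], [-100.7, 23.3]]
   z2/z15 [[-93.7, -22.4], [-96.9, -20.0]]
   z2/z15 [[-27.0, -18.5], [-32.8, -16.2]]
   z2/z15 [[-28.1, 12.0], [-33.9, 13.1]]
   z2/z15 [[-52.1, 24.0], [-56.9, 24.6]]
```

carry_out:
  plan:
    - {"tx":21,"ty":-40,"tz":20,"rx":0,"ry":0,"rz":0}
    - {"tx":0,"ty":0,"tz":55,"rx":0,"ry":0,"rz":0}
    - {"tx":0,"ty":0,"tz":45,"rx":0,"ry":0,"rz":0}
    - {"tx":0,"ty":0,"tz":25,"rx":0,"ry":0,"rz":0}
    - {"tx":0,"ty":0,"tz":4,"rx":0,"ry":0,"rz":0}
  gripper: 0.45

```text
time: 12.02
position: [0.4902, 0.2294, 0.0026]
eef_rot: [[-0.974, -0.226, -0.005], [-0.226, 0.974, -0.002], [0.005, -0.001, -1.0]]
wrist_force: [0.2, -0.6, -0.0]
gripper_width: 0.272
```

carry_out:
  plan:
    - {"tx":-5,"ty":0,"tz":0,"rx":0,"ry":0,"rz":0}
    - {"tx":-6,"ty":0,"tz":0,"rx":0,"ry":0,"rz":0}
    - {"tx":-5,"ty":0,"tz":0,"rx":0,"ry":0,"rz":0}
    - {"tx":-5,"ty":0,"tz":0,"rx":0,"ry":0,"rz":0}
    - {"tx":-5,"ty":0,"tz":0,"rx":0,"ry":0,"rz":0}

```text
time: 12.65
position: [0.5173, 0.2359, 0.0056]
eef_rot: [[-0.974, -0.226, 0.0], [-0.226, 0.974, 0.0], [-0.0, 0.0, -1.0]]
wrist_force: [-0.6, -0.2, 0.4]
gripper_width: 0.273
```

carry_out:
  plan:
    - {"tx":-4,"ty":0,"tz":0,"rx":0,"ry":0,"rz":0}
    - {"tx":0,"ty":0,"tz":0,"rx":0,"ry":0,"rz":0}
    - {"tx":0,"ty":0,"tz":0,"rx":0,"ry":0,"rz":0}

```text
time: 13.02
position: [0.5208, 0.2367, 0.0054]
eef_rot: [[-0.974, -0.226, -0.0], [-0.226, 0.974, -0.0], [0.0, -0.0, -1.0]]
wrist_force: [0.3, 0.6, -0.2]
gripper_width: 0.276
```

```bash
cat >> h.py <<'E'
def tip(c):
    g=cv2.cvtColor(c['frame'],cv2.COLOR_RGB2HSV);m=cv2.inRange(g,(8,60,130),(25,255,255));m[:,:250]=0;m[:,400:]=0
    for v in range(280,432,6):
        x=np.where(m[v])[0]
        if len(x)>8: 
            brk=np.where(np.diff(x)>1)[0]; e=x[brk[0]] if len(brk) else x[-1]
            print(v,x[0],e,wf(onz(c,x[0],v,.003)).round(1),wf(onz(c,e,v,.003)).round(1))
E
python3 -c "
from h import *
rep();c=cam('wrist');tip(c);save('w6',c['frame'][240:])"
```

```text
t 13.025 tcp in foot frame [-95.5   0.5] z 5.4 yaw of y 103.08 tilt [-0.0001 -0.    ] F 0.46 0.49 -0.17 w 0.2761554270640584
304 289 336 [-84.1 -12.7] [-84.1  12.3]
310 287 337 [-80.6 -13.8] [-80.7  12.9]
346 250 251 [-59.1 -34.5] [-59.1 -34. ]
352 250 252 [-55.4 -34.7] [-55.4 -33.6]
358 250 253 [-51.6 -34.8] [-51.6 -33.2]
406 250 250 [-20.5 -36.1] [-20.5 -36.1]
412 278 278 [-16.5 -20.1] [-16.5 -20.1]
```

View pics/w6.png

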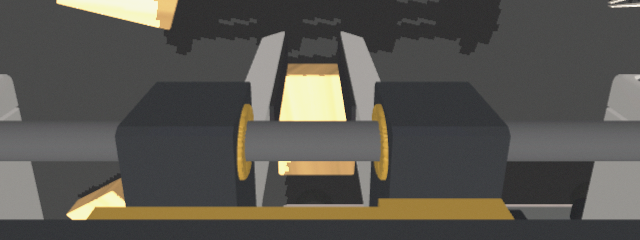

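The view shows the tail (288–340, row ~305) and the tip (278–354, row ~414) level. The wedge's lateral centre is within about 0.7 mm of the foot's axis. Next I'll push it under the foot while watching the force.

carry_out:
  plan:
    - {"tx":-5,"ty":0,"tz":0,"rx":0,"ry":0,"rz":0}
    - {"tx":-5,"ty":0,"tz":0,"rx":0,"ry":0,"rz":0}
    - {"tx":-5,"ty":0,"tz":0,"rx":0,"ry":0,"rz":0}
    - {"tx":-3,"ty":0,"tz":0,"rx":0,"ry":0,"rz":0}
    - {"tx":-2,"ty":0,"tz":0,"rx":0,"ry":0,"rz":0}

```text
time: 13.7
position: [0.5405, 0.2413, 0.0054]
eef_rot: [[-0.974, -0.226, -0.0], [-0.226, 0.974, -0.0], [0.0, 0.0, -1.0]]
wrist_force: [-0.7, -0.4, 1.1]
gripper_width: 0.276
```

carry_out:
  plan:
    - {"tx":-1,"ty":0,"tz":0,"rx":0,"ry":0,"rz":0}
    - {"tx":-1,"ty":0,"tz":0,"rx":0,"ry":0,"rz":0}
    - {"tx":-1,"ty":0,"tz":0,"rx":0,"ry":0,"rz":0}

```text
time: 14.08
position: [0.5433, 0.2419, 0.0054]
eef_rot: [[-0.974, -0.226, -0.0], [-0.226, 0.974, -0.0], [0.0, -0.0, -1.0]]
wrist_force: [-0.8, 0.3, 0.0]
gripper_width: 0.275
```

carry_out:
  plan:
    - {"tx":-1,"ty":0,"tz":0,"rx":0,"ry":0,"rz":0}
    - {"tx":-1,"ty":0,"tz":0,"rx":0,"ry":0,"rz":0}
    - {"tx":-1,"ty":0,"tz":0,"rx":0,"ry":0,"rz":0}

```text
time: 14.45
position: [0.5463, 0.2426, 0.0054]
eef_rot: [[-0.974, -0.226, 0.0], [-0.226, 0.974, -0.0], [-0.0, -0.0, -1.0]]
wrist_force: [-1.5, 0.0, -0.4]
gripper_width: 0.276
```

carry_out:
  plan:
    - {"tx":-1,"ty":0,"tz":0,"rx":0,"ry":0,"rz":0}
    - {"tx":-1,"ty":0,"tz":0,"rx":0,"ry":0,"rz":0}
    - {"tx":0,"ty":0,"tz":0,"rx":0,"ry":0,"rz":0}

```text
time: 14.82
position: [0.5482, 0.2431, 0.0055]
eef_rot: [[-0.974, -0.226, 0.0], [-0.226, 0.974, 0.0], [-0.0, 0.0, -1.0]]
wrist_force: [-0.0, -0.5, -1.0]
gripper_width: 0.275
```

carry_out:
  plan:
    - {"tx":-1,"ty":0,"tz":0,"rx":0,"ry":0,"rz":0}
    - {"tx":-1,"ty":0,"tz":0,"rx":0,"ry":0,"rz":0}
    - {"tx":0,"ty":0,"tz":0,"rx":0,"ry":0,"rz":0}

```text
time: 15.2
position: [0.55, 0.2435, 0.0054]
eef_rot: [[-0.974, -0.226, -0.0], [-0.226, 0.974, -0.0], [0.0, -0.0, -1.0]]
wrist_force: [-1.4, -0.3, 1.3]
gripper_width: 0.279
```

carry_out:
  plan:
    - {"tx":-1,"ty":0,"tz":0,"rx":0,"ry":0,"rz":0}
    - {"tx":-1,"ty":0,"tz":0,"rx":0,"ry":0,"rz":0}
    - {"tx":0,"ty":0,"tz":0,"rx":0,"ry":0,"rz":0}

```text
time: 15.58
position: [0.5511, 0.2438, 0.0054]
eef_rot: [[-0.974, -0.226, -0.002], [-0.226, 0.974, -0.001], [0.003, -0.0, -1.0]]
wrist_force: [-9.6, -1.9, 7.6]
gripper_width: 0.273
```

carry_out:
  plan:
    - {"tx":-1,"ty":0,"tz":0,"rx":0,"ry":0,"rz":0}
    - {"tx":-1,"ty":0,"tz":0,"rx":0,"ry":0,"rz":0}
    - {"tx":0,"ty":0,"tz":0,"rx":0,"ry":0,"rz":0}

```text
time: 15.95
position: [0.5522, 0.2441, 0.0054]
eef_rot: [[-0.974, -0.226, -0.004], [-0.226, 0.974, -0.001], [0.005, -0.0, -1.0]]
wrist_force: [-16.7, -4.3, 11.4]
gripper_width: 0.275
```

```bash
python3 -c "
from h import *
rep()"
```

```text
t 15.95 tcp in foot frame [-63.2   0.6] z 5.4 yaw of y 103.09 tilt [-0.0045 -0.0014] F -17.29 -0.43 11.42 w 0.27537599143093733
```

Contact came at TCP x ≈ -65.4 mm, and the force then climbed to 17 N. That could have shifted the warmer, so I'll back off and check the warmer and the wedge.

carry_out:
  plan:
    - {"tx":2,"ty":0,"tz":0,"rx":0,"ry":0,"rz":0}
    - {"tx":10,"ty":0,"tz":0,"rx":0,"ry":0,"rz":0}
    - {"tx":20,"ty":-20,"tz":-60,"rx":0,"ry":0,"rz":0}
    - {"tx":10,"ty":-30,"tz":-60,"rx":0,"ry":0,"rz":0}
    - {"tx":0,"ty":0,"tz":-50,"rx":0,"ry":0,"rz":0}
  gripper: 1

```text
time: 16.58
position: [0.5251, 0.1886, 0.1694]
eef_rot: [[-0.974, -0.225, 0.001], [-0.225, 0.974, 0.0], [-0.001, -0.0, -1.0]]
wrist_force: [0.6, 0.9, -0.8]
gripper_width: 0.005
```

carry_out:
  plan:
    - {"tx":0,"ty":0,"tz":0,"rx":0,"ry":0,"rz":0}
    - {"tx":0,"ty":0,"tz":0,"rx":0,"ry":0,"rz":0}

```text
time: 16.82
position: [0.5249, 0.19, 0.1663]
eef_rot: [[-0.974, -0.226, -0.001], [-0.226, 0.974, -0.0], [0.001, -0.0, -1.0]]
wrist_force: [-0.6, -0.1, -0.6]
gripper_width: 0.007
```

```bash
cat >> h.py <<'E'
def warmer(b):
    P=cloud(b);mm=((P[...,2]>.05)&(P[...,2]<.072)).astype(np.uint8)
    mm[:, :205]=0;mm[:,330:]=0;mm[:145]=0;mm[250:]=0
    c=max(cv2.findContours(mm,cv2.RETR_EXTERNAL,cv2.CHAIN_APPROX_NONE)[0],key=cv2.contourArea)
    r=cv2.minAreaRect(np.array([onz(b,u,v,.062)[:2]*1000 for u,v in c[:,0]],np.float32));print('warmer',r)
    e=cv2.erode(mm,np.ones((7,7)))>0;Q=P[e];A=np.c_[Q[:,:2]-Q[:,:2].mean(0),np.ones(len(Q))];print('plane slope',np.linalg.lstsq(A,Q[:,2],rcond=None)[0].round(4))
E
cp top.npz topold.npz
python3 - <<'E'
from h import *
rep();b=cam('top');c=cam('wrist');warmer(b)
P=cloud(c);m=((P[...,2]>.055)&(P[...,2]<.069)).astype(np.uint8)
w=[]
for u in range(300,640,8):
    v=np.where(m[:400,u])[0]
    if len(v): w.append(wf(onz(c,u,v.min(),.062)))
w=np.array(w);print(w.round(1)[::5].tolist())
save('w7',np.hstack([cv2.resize(c['frame'],(400,300)),cv2.resize(b['frame'][150:300,200:400],(400,300))]))
E
```

```text
t 16.825 tcp in foot frame [-101.9  -45.9] z 166.3 yaw of y 103.08 tilt [-0.0008 -0.0002] F -0.65 0.0 -0.62 w 0.006700395681265275
warmer ((644.1196899414062, 348.74609375), (132.79698181152344, 198.6084442138672), 13.227327346801758)
plane slope [-0.0002 -0.0007  0.0619]
[[-15.8, 51.8], [-14.9, 85.9], [-15.0, 119.9], [-16.9, 153.6]]
```

View pics/w7.png

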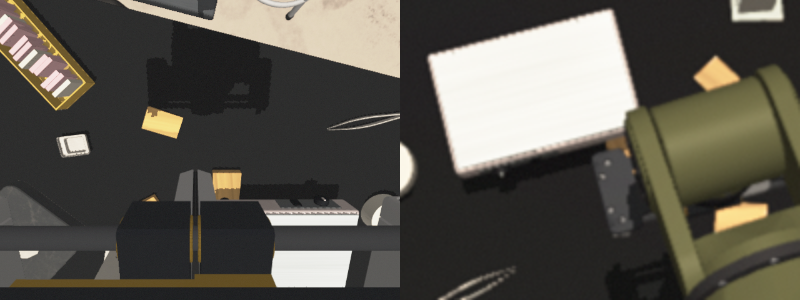

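Warmer: its centre is (644.1, 348.7), against (644.2, 348.8) before, and its yaw is within 0.2°, so it has not shifted. The wedge (wrist view, 227,183) sits straight under the corner. Next is the press test.

carry_out:
  plan:
    - {"tx":-51,"ty":23,"tz":0,"rx":0,"ry":0,"rz":0}
    - {"tx":-51,"ty":23,"tz":0,"rx":0,"ry":0,"rz":0}
    - {"tx":0,"ty":0,"tz":50,"rx":0,"ry":0,"rz":0}
    - {"tx":0,"ty":0,"tz":40,"rx":0,"ry":0,"rz":0}
    - {"tx":0,"ty":0,"tz":6,"rx":0,"ry":0,"rz":0}

```text
time: 17.55
position: [0.6126, 0.2575, 0.0671]
eef_rot: [[-0.974, -0.226, -0.006], [-0.226, 0.974, -0.002], [0.007, -0.001, -1.0]]
wrist_force: [-0.1, -0.2, -0.1]
gripper_width: 0.005
```

carry_out:
  plan:
    - {"tx":0,"ty":0,"tz":2,"rx":0,"ry":0,"rz":0}
    - {"tx":0,"ty":0,"tz":2,"rx":0,"ry":0,"rz":0}
    - {"tx":0,"ty":0,"tz":1,"rx":0,"ry":0,"rz":0}
    - {"tx":0,"ty":0,"tz":0,"rx":0,"ry":0,"rz":0}

```text
time: 18.05
position: [0.6146, 0.258, 0.0669]
eef_rot: [[-0.974, -0.226, 0.001], [-0.226, 0.974, 0.0], [-0.001, 0.0, -1.0]]
wrist_force: [-0.5, 0.8, 0.5]
gripper_width: 0.004
```

```bash
python3 -c "
from h import *
rep()"
```

```text
t 18.05 tcp in foot frame [0.8 0.2] z 66.9 yaw of y 103.08 tilt [0.0007 0.0003] F -0.28 0.93 0.54 w 0.003968294693246557
```

carry_out:
  plan:
    - {"tx":0,"ty":0,"tz":2,"rx":0,"ry":0,"rz":0}
    - {"tx":0,"ty":0,"tz":1,"rx":0,"ry":0,"rz":0}
    - {"tx":0,"ty":0,"tz":1,"rx":0,"ry":0,"rz":0}
    - {"tx":0,"ty":0,"tz":0,"rx":0,"ry":0,"rz":0}

```text
time: 18.55
position: [0.6145, 0.258, 0.0624]
eef_rot: [[-0.974, -0.226, 0.0], [-0.226, 0.974, 0.0], [-0.0, 0.0, -1.0]]
wrist_force: [-0.3, -0.0, 0.2]
gripper_width: 0.006
```

carry_out:
  plan:
    - {"tx":0,"ty":0,"tz":0.5,"rx":0,"ry":0,"rz":0}
    - {"tx":0,"ty":0,"tz":0.5,"rx":0,"ry":0,"rz":0}
    - {"tx":0,"ty":0,"tz":0,"rx":0,"ry":0,"rz":0}

```text
time: 18.92
position: [0.6145, 0.258, 0.0623]
eef_rot: [[-0.974, -0.226, 0.0], [-0.226, 0.974, 0.0], [-0.0, 0.0, -1.0]]
wrist_force: [-4.7, -2.4, 9.7]
gripper_width: 0.007
```

Pressing at 9.7 N, the corner gave only about 0.1 mm (z 62.4 to 62.3), so it does not rock. I'll ease the small sideways force, then confirm level and steadiness.

carry_out:
  plan:
    - {"tx":0.5,"ty":0,"tz":0,"rx":0,"ry":0,"rz":0}
    - {"tx":0,"ty":0,"tz":0,"rx":0,"ry":0,"rz":0}
    - {"tx":0,"ty":0,"tz":0,"rx":0,"ry":0,"rz":0}
    - {"tx":0,"ty":0,"tz":0,"rx":0,"ry":0,"rz":0}

```text
time: 19.42
position: [0.6145, 0.2579, 0.0623]
eef_rot: [[-0.974, -0.226, 0.002], [-0.226, 0.974, 0.0], [-0.002, 0.0, -1.0]]
wrist_force: [-1.5, -1.7, 8.2]
gripper_width: 0.006
```

Run:
```python
from h import *
rep();b=cam('top');a=cam('scene');warmer(b);rep();warmer(load('topold'))
save('w8',np.hstack([cv2.resize(a['frame'][200:350,230:430],(400,300)),cv2.resize(b['frame'][150:300,200:400],(400,300))]))
```

```text
t 19.425 tcp in foot frame [0.6 0.1] z 62.3 yaw of y 103.07 tilt [0.0016 0.0005] F -1.8 -1.32 8.16 w 0.005937265333921486
warmer ((641.0013427734375, 356.2731628417969), (135.48709106445312, 182.56619262695312), 13.176467895507812)
plane slope [0.003  0.002  0.0619]
t 19.525 tcp in foot frame [0.6 0.1] z 62.3 yaw of y 103.07 tilt [0.0016 0.0005] F -1.48 -0.37 7.43 w 0.00685131465463664
warmer ((643.0233764648438, 348.3989562988281), (134.6893768310547, 198.73004150390625), 13.227072715759277)
plane slope [0.0034 0.0007 0.0619]
```

View pics/w8.png

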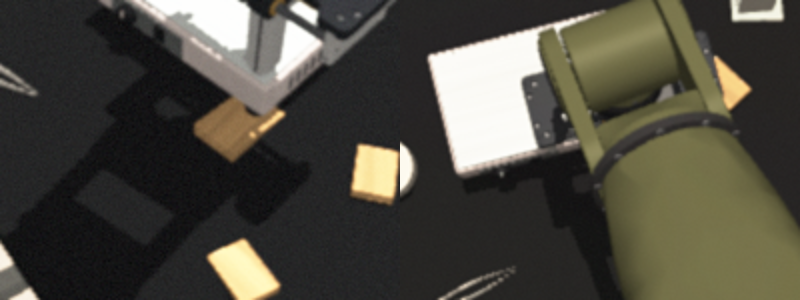

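The scene crop shows the wedge (235,130) squarely under the front right corner, with the decoys untouched. I'll bring the press back up to about 10 N and check that it holds.

carry_out:
  plan:
    - {"tx":0,"ty":0,"tz":0.3,"rx":0,"ry":0,"rz":0}
    - {"tx":0,"ty":0,"tz":0,"rx":0,"ry":0,"rz":0}
    - {"tx":0,"ty":0,"tz":0,"rx":0,"ry":0,"rz":0}
    - {"tx":0,"ty":0,"tz":0,"rx":0,"ry":0,"rz":0}

```text
time: 20.02
position: [0.6145, 0.258, 0.0622]
eef_rot: [[-0.974, -0.226, 0.002], [-0.226, 0.974, 0.001], [-0.002, 0.0, -1.0]]
wrist_force: [-1.2, -1.5, 10.3]
gripper_width: 0.004
```

carry_out:
  plan:
    - {"tx":0,"ty":0,"tz":0,"rx":0,"ry":0,"rz":0}
    - {"tx":0,"ty":0,"tz":0,"rx":0,"ry":0,"rz":0}
    - {"tx":0,"ty":0,"tz":0,"rx":0,"ry":0,"rz":0}
    - {"tx":0,"ty":0,"tz":0,"rx":0,"ry":0,"rz":0}

```text
time: 20.52
position: [0.6145, 0.258, 0.0623]
eef_rot: [[-0.974, -0.226, 0.002], [-0.226, 0.974, 0.001], [-0.002, 0.0, -1.0]]
wrist_force: [-1.9, -0.4, 9.7]
gripper_width: 0.003
```

The press is steady at about 10 N with no sinking, so I'm handing in the job.

```bash
python3 -c "
from h import *
print(arm.finish_job())"
```

```text
the job is handed in; nothing more can be done
None
```

The wedge is snug under the front right foot, and I handed the job in at 20.5 s while still pressing on that corner. The largest wooden piece (71 x 46 mm) was the wedge. I nudged it sideways into line with the foot, squared it with two fingertips on its tail, and pushed it under.

**Last checks that passed:**
- **Press:** it held at 9.7–10.3 N, with the fingertips about 0.6 mm from the corner point. The corner stayed at z = 62.3 mm and gave only about 0.1 mm, so it does not rock.
- **Warmer position:** after the push its centre was within 0.2 mm of where it started, and its yaw within about 0.2°.
- **Wedge alignment:** it was square and about 0.7 mm off the foot's axis, measured just before it went in.

**What was less clean:**
- **First nudge:** it missed, because the fingertips are narrower than I took them for. The next one pushed the wedge a little too far left and turned it about 9°, so I had to correct it.
- **Tightening push:** it reached about 17 N, more than the few newtons expected, but the warmer did not shift measurably.
- **Final camera fit:** the arm hid part of the warmer in the last top view, so I did not use that fit. That it is still level rests on the steady corner height and the earlier plane fit (slope under 0.001).

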